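# Press the rechargeable spice mill home in its charging cradle

### The arm

A 6-joint arm with a two-finger parallel gripper is mounted at the origin on the work surface. World frame = base frame: x ahead of the robot, y to its left, z up, the work surface at z = 0. Lengths are in mm, angles in rad, forces in N, time in s.
With the tool pointing down it reaches from about 250 to 850 mm from the base axis. Payload 12.5 kg.
Tool frame: the origin (TCP) lies at the very end of the fingers, on their centre line; the grasp point (between the pads) lies 19 mm behind it (grip_point_offset is the distance from the TCP to the grasp point, in mm); y points along the fingers, x is the direction in which the jaws open and shut, and the axes are right-handed (so a half turn about y gives the same grasp; the last joint's range is limited). The gripper opens to 93 mm and grips with 3 to 60 N. Pads are 15 mm wide; open, the fingers measure 128 mm over their backs; the gripper's body (75 mm by 188 mm) begins 65 mm behind the grasp point.
Start: joints at [1.26, 0.351, 1.652, -0, 1.139, -0.085], TCP at [123.106, 536.031, 218.633] pointing down, gripper open.
Joint ranges: [-2.75, 2.75], [-0.79, 2.1], [0.01, 2.65], [-1.57, 4.71], [0.07, 3.14], [-2.87, 2.87]. Speed limits (rad/s): [2.22, 2.22, 2.79, 3.14, 3.14, 3.14].

### API

Orientations are given as a rotation vector (axis times angle).
In Python, from plant import * gives the robot as it stands.
- The arm moves only by the shell command python3 -m inch 'ROWS'. ROWS is text: rows parted by semicolons, each of 7 numbers parted by spaces: the shift along the world's x, y, z in m, then the turn, a rotation vector about the world's x, y, z in degrees, then the opening, from 0 (shut) to 1 (fully open). In form: x y z wx wy wz claw; .... A call has exactly 8 rows; each row shifts and turns the commanded pose from where the row before left it; what a row does not reach is not made up. A row lasts 1/12 s, in which the tool goes at most 41.7 mm and 7.16 degrees, less where a joint would pass 70% of its speed; a pose out of reach is approached as far as the arm can. A call is refused whole if a number of a shift passes 0.0417 or a number of a turn 7.16, either way. A call with a gripper value outside its range is refused whole. The fingers move at their own pace and stop on an object; the grip force is fixed at half the most. Time passes only in rows, so rows that do not move let the fingers close, or fill a call up. It gives the time, the measured TCP pose, the force and the opening at its end, in the units of the state.
- observe(): the state, without advancing time (a new reading comes with each control period).
- camera(name): name is "scene" or "top" or "wrist"; returns the picture (420x560x3 uint8, blue, green, red); there is no depth.
- get_calibration(name): a dict with "mtx" (3x3 intrinsics, pixels), "rvec" (rotation vector, rad) and "tvec" (3), from world to camera coordinates, as OpenCV has them. Camera axes: x right, y down, z forward; pixel columns grow to the right and rows downward; lengths in mm; the calibration is good to about 2 mm. A picture is of the moment at which its call begins: read the wrist's pose just before it. get_calibration takes no time and is no camera call; for the wrist camera it gives the pose at the moment of the call.
- hand_in(): hands the job in, once; it reports no verdict.
The state is a dict: "time": time; "q": joint angles; "qd": joint speeds; "joint_efforts": joint torques, N m; "ee_pos": TCP position; "eef_rot": TCP orientation; "ft_force": force on the tool from outside, world axes, zero at the start; "torque": the same for the moment, N m; "grip_width": finger opening in mm.
Only numpy, scipy, OpenCV 4.12 (cv2) and the standard library are available. Lean on these libraries where they do the work, as an engineer would, in place of code of your own. Each camera call takes 0.05 s, during which the arm holds its last target. There are 200 camera calls.

### The job

Take the cylindrical steel spice mill off its low birch rest and lay it lengthwise in the V of the charging cradle, flat base close to the end plate and knob pointing away from it. Press it down against the sprung pin until the barrel sits firmly home on the rails on both sides of the V, and finish still holding it pressed there, because the charger only wakes while both rails touch and the pin lifts the mill as soon as you let go. Leave the measuring cups, the egg separator and the glass bowl where they are.

Things in the scene. Friction and masses are not known exactly. Their poses are not given: they have to be found in the camera images.
- mill: Rechargeable spice mill, about 0.3 kg: plain steel barrel 44 mm in diameter and 130 mm long, lying level. Origin on its axis, midway along the barrel. Its x axis runs along the barrel from the flat base (at x = -65 mm) to the knob end (barrel ends at x = +65 mm). It can be gripped across the middle of the barrel from above.
- mill_knob (a point): The tip of the mill's round knob (36 mm in diameter, 24 mm long, on a black neck 26 mm in diameter and 12 mm long), on the mill's axis, 101 mm from the mill's origin.
- rest: Light birch board 150 x 90 x 12 mm (fixed) with two small battens along its x axis, together 37 mm wide and 120 mm long, tops 22 mm above the work surface. The mill starts lying along x in the groove between them, its axis 38.5 mm above the work surface. Origin: centre of the board's underside.
- cradle: Grey charging cradle (fixed): base 170 x 100 x 12 mm with two V-yokes, each 20 mm thick along x, centred at x = -45 and +45 mm; the 70 mm gap between them leaves room for fingers beside the barrel. Origin: underside, below the middle between the yokes. The V runs along x; its 45-degree faces reach from 21 mm to 47 mm above the work surface, mouth 52 mm wide.
- end_plate (a point): Centre of the top edge of the inner face of the cradle's upright end plate, which closes the -x end of the V (inner face at the cradle's x = -72 mm); the plate is 60 mm wide, 8 mm thick, its top 58 mm above the work surface. The +x end is open for the knob.
- cradle_seat (a point): Where the mill's origin is when the mill is fully home in the V and centred lengthwise: on the cradle's x = 0, y = 0, 52 mm above the work surface. The base then stands 7 mm from the end plate.
- rail_left: The polished, slippery steel sloping faces on the +y side of the V, one on each yoke, fixed to the cradle; same origin and axes as the cradle.
- rail_right: The polished, slippery steel sloping faces on the -y side of the V, one on each yoke, fixed to the cradle; same origin and axes as the cradle.
- pin (a joint): Sprung upright brass pin, 10 mm in diameter, in the middle of the cradle between the yokes; value in m, 0 when up, growing as it is pressed down. Up, its top stands 34 mm above the work surface and would carry the mill 4 mm above its home; it takes about 6.4 N to start it and 8 N at 4 mm (mill home), more than the mill's weight. A downward push of about 20 N by hand seats the mill well.
- cup_large: Stainless measuring cup, 68 mm across, 45 mm high, with a flat handle along +x. Origin: centre of its underside. Leave alone.
- cup_small: Stainless measuring cup, 50 mm across, 32 mm high, with a flat handle along +x. Origin: centre of its underside. Leave alone.
- separator: White plastic egg separator, 76 mm across, 50 mm high. Origin: centre of its underside. Leave alone.
- bowl: Glass mixer bowl, 190 mm across, 110 mm high. Origin: centre of its underside. Leave alone.
Things that resemble listed ones, but are neither listed nor needed, are in the scene too. Leave any blue look-alike of the mill alone.

How it is judged:
By the outcome, as a careful person would: the job done as asked, in the order asked, and still so for the second after the job is handed in, while the arm keeps its last pose, push and grip.
It also fails if it takes over 45 s, if anything falls off the work surface, if the arm or the gripper's body presses on something with over 40 N, if the wrist force passes 120 N, or if a joint passes its speed limit or range.

## Working session

There is one attempt and no reset: what is moved stays moved. The work goes in short steps, Python scripts to look and compute and a shell command to move; the robot and the scene stay as the last step left them, time stands still between calls to the robot, and variables do not carry over. Pictures are saved under pics/ and viewed, about 8 in all and at most 12, crops included, and the job is handed in when it is done.

```bash
mkdir -p pics
python3 - <<'E'
from plant import *
import cv2
s=observe();print(s)
for n in("scene","top"):
    cv2.imwrite(f"pics/{n}0.png",camera(n)); print(n,get_calibration(n))
E
```

```text
{'time': 0.0, 'q': array([ 1.26038697e+00,  3.51256908e-01,  1.65241419e+00,  1.82844856e-05,
        1.13910918e+00, -8.46257409e-02]), 'qd': array([ 0.00047704, -0.00201609, -0.00021199, -0.00123028, -0.00095125,
       -0.00092153]), 'joint_efforts': array([-1.37629148e-03, -4.97329009e+01, -2.85238266e+01,  6.98958663e-02,
        2.56924907e-02, -1.03246275e-04]), 'ee_pos': array([123.00764987, 535.71577129, 218.09387342]), 'eef_rot': array([-1.30823997, -1.04053507,  1.0422025 ]), 'ft_force': array([ 0.14672837,  0.41984357, -0.07019238]), 'torque': array([0.02700487, 0.05901619, 0.00703206]), 'grip_width': 92.832108816601}
scene {'mtx': array([[473.85870831,   0.        , 279.42570492],
       [  0.        , 473.85870831, 205.30419351],
       [  0.        ,   0.        ,   1.        ]]), 'rvec': array([ 2.2174848 ,  1.11768418, -0.39689737]), 'tvec': array([-376.26401658, -287.52019348, 1341.356152  ])}
top {'mtx': array([[432.10691531,   0.        , 275.19278042],
       [  0.        , 432.10691531, 211.87943937],
       [  0.        ,   0.        ,   1.        ]]), 'rvec': array([ 2.1152851 , -2.14745836,  0.18265025]), 'tvec': array([  57.68769957,  550.51062636, 1079.17514327])}
```

View pics/top0.png

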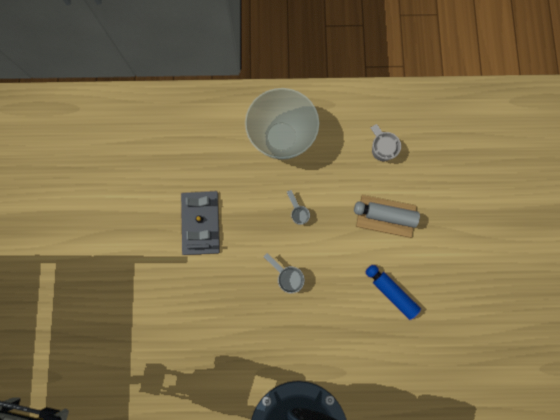

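View pics/scene0.png

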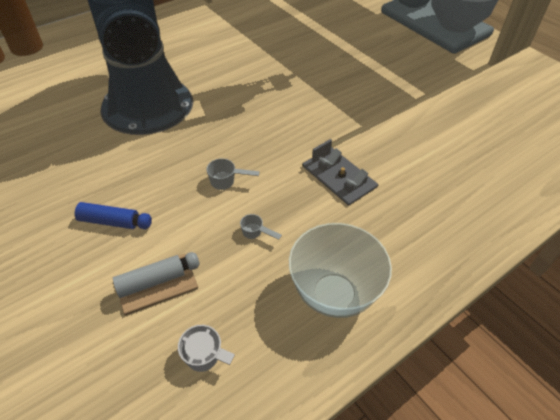

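The top view shows the steel mill at (388,215), its knob at (361,209), on a birch board. The look-alikes are the blue mill at (395,292), and possibly the cup handles or the separator at (386,147). I choose the steel one on the birch. The cradle is at (200,222), with its pin at (199,218) and what looks like the end plate at (203,249). In the scene view the mill is at (150,275), its knob at (193,261), and the cradle at (340,172). Next is a close crop of both things from both views.

Run:
```python
import cv2,numpy as np
t=cv2.imread("pics/top0.png");s=cv2.imread("pics/scene0.png")
def c(i,x,y,w=80,h=60):
    return cv2.resize(i[y:y+h,x:x+w],(400,300),interpolation=cv2.INTER_CUBIC)
# each 5x
cv2.imwrite("pics/crop1.png",np.vstack([np.hstack([c(t,350,185),c(t,160,190,88,66)]),np.hstack([c(s,105,245,100,75),c(s,295,135,88,66)])]))
```

```text
(no output)
```

View pics/crop1.png

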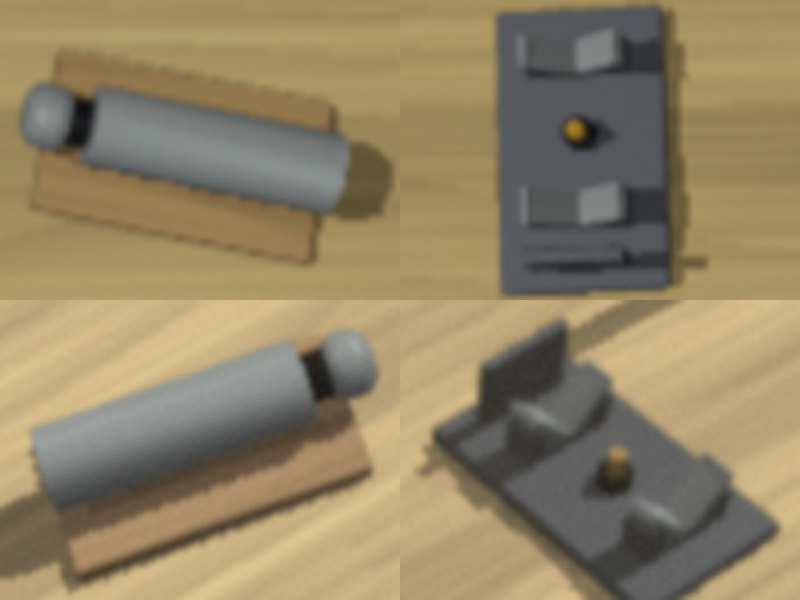

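The crop confirms the choice: a plain steel barrel with black neck and knob, lying on the birch rest. The end plate is at the low-x end of the cradle, at the bottom in the top view. I triangulate from these points.

```bash
cat > h.py <<'E'
from plant import *
import cv2,numpy as np
C={n:get_calibration(n) for n in("top","scene")}
def ray(c,p):
    R=cv2.Rodrigues(c["rvec"])[0];o=-R.T@c["tvec"]
    d=R.T@np.linalg.inv(c["mtx"])@[p[0],p[1],1];return o,d/np.linalg.norm(d)
def tri(*cp):
    A=np.zeros((3,3));b=np.zeros(3);rs=[ray(*x) for x in cp]
    for o,d in rs: M=np.eye(3)-np.outer(d,d);A+=M;b+=M@o
    X=np.linalg.solve(A,b);return X,[np.linalg.norm((np.eye(3)-np.outer(d,d))@(X-o)) for o,d in rs]
def atz(c,p,z): o,d=ray(c,p);return o+d*(z-o[2])/d[2]
E
python3 - <<'E'
from h import *
np.set_printoptions(precision=1,suppress=True)
T=lambda u,v,x,y,s:(x+(u+.5)*s-.5,y+(v+.5)*s-.5)
t1=lambda u,v:T(u,v,350,185,.2); t2=lambda u,v:T(u-400,v,160,190,.22)
s1=lambda u,v:T(u,v-300,105,245,.25); s2=lambda u,v:T(u-400,v-300,295,135,.22)
P={}
for n,a,b in [("knobc",t1(47,117),s1(350,363)),("kend",t1(90,126),s1(306,378)),("base",t1(338,176),s1(47,470)),
 ("pin",t2(575,129),s2(617,452)),("baseL",t2(503,292),s2(435,435)),("baseR",t2(662,7),s2(780,525)),]:
    X,r=tri((C["top"],a),(C["scene"],b));P[n]=X;print(n,X,np.array(r))
for p in [(498,12),(662,7),(670,287),(503,293)]: print("corner z12",atz(C["top"],t2(*p),12))
for p in [(58,48),(332,102),(312,264),(30,208)]: print("board z12",atz(C["top"],t1(*p),12))
for p in [(435,435),(780,525),(590,365)]: print("sc corner z12",atz(C["scene"],s2(*p),12))
for p in [(480,365),(565,320)]: print("plate top z58",atz(C["scene"],s2(*p),58))
for p in [(90,126),(338,176)]: print("mill z38.5",atz(C["top"],t1(*p),38.5))
d=P["kend"]-P["base"];print(d,np.linalg.norm(d),np.degrees(np.arctan2(d[1],d[0])))
print(get_calibration("wrist")["tvec"])
print(cv2.Rodrigues(observe()["eef_rot"])[0])
E
```

```text
knobc [ 560.6 -170.6   37. ] [1.1 1.1]
kend [ 555.4 -192.9   37.1] [1.1 1.1]
base [ 527.1 -320.5   37.2] [2.1 2.1]
pin [541.1 253.4  32.4] [0.7 0.7]
baseL [433.2 271.1 -37.6] [40.3 40.3]
baseR [630.1 227.6  63.5] [36.9 36.9]
corner z12 [615.4 303.6  12. ]
corner z12 [616.9 205.7  12. ]
corner z12 [449.9 199.7  12. ]
corner z12 [447.9 297.   12. ]
board z12 [ 602.5 -184.3   12. ]
board z12 [ 570.5 -330.5   12. ]
board z12 [ 483.  -313.7   12. ]
board z12 [ 515.3 -165.1   12. ]
sc corner z12 [459.1 197.8  12. ]
sc corner z12 [618.7 302.8  12. ]
sc corner z12 [467.1 302.7  12. ]
plate top z58 [467.  219.3  58. ]
plate top z58 [466.7 278.9  58. ]
mill z38.5 [ 554.7 -193.6   38.5]
mill z38.5 [ 526.1 -322.1   38.5]
[ 28.3 127.5  -0. ] 130.63734215995964 77.48356836572668
[-548.6  -34.4  391. ]
[[ 0.2 -0.  -1. ]
 [ 1.  -0.   0.2]
 [-0.  -1.   0. ]]
```

Checks on the measurements:
- **Mill:** the barrel measures 130.6 mm and the axis is at z ≈ 37, against 38.5 in the text. The origin is about (541,-257), yaw 77.5°. The knob centre agrees.
- **Pin:** top at (541,253,32), against 34 in the text. The cradle yaw is about 2°, with the end plate at low x.

I will pass over the cradle at height for a wrist view and turn the jaws on the way.

```bash
python3 -m inch '0.026 -0.0177 0.004 0 0 -5.7 1;0.026 -0.0177 0.004 0 0 -5.7 1;0.026 -0.0177 0.004 0 0 -5.7 1;0.026 -0.0177 0.004 0 0 -5.7 1;0.026 -0.0177 0.004 0 0 -5.7 1;0.026 -0.0177 0.004 0 0 -5.7 1;0.026 -0.0177 0.004 0 0 -5.7 1;0.026 -0.0177 0.004 0 0 -5.7 1'
python3 -m inch '0.026 -0.0177 0.004 0 0 -5.7 1;0.026 -0.0177 0.004 0 0 -5.7 1;0.026 -0.0177 0.004 0 0 -5.7 1;0.026 -0.0177 0.004 0 0 -5.7 1;0.026 -0.0177 0.004 0 0 -5.7 1;0.026 -0.0177 0.004 0 0 -5.7 1;0.026 -0.0177 0.004 0 0 -5.7 1;0 0 0 0 0 0 1'
cat >> h.py <<'E'
np.set_printoptions(precision=2,suppress=True)
def look(name):
    import json
    s=observe();c=get_calibration("wrist");im=camera("wrist");cv2.imwrite(f"pics/{name}.png",im)
    json.dump({k:np.asarray(v).tolist() for k,v in c.items() if k in("mtx","rvec","tvec")},open(f"pics/{name}.json","w"))
    R=cv2.Rodrigues(s["eef_rot"])[0];print(s["time"],s["ee_pos"],"yaw x",np.degrees(np.arctan2(R[1,0],R[0,0])),"down",R[:,1],"q",s["q"],"w",s["grip_width"],"F",s["ft_force"],"T",s["torque"])
def load(name):
    import json
    return {k:np.array(v) for k,v in json.load(open(f"pics/{name}.json")).items()}
E
python3 -c "
from h import *
look('w1')"
```

```text
time: 0.77
ee_pos: [332.1, 393.3, 250.7]
eef_rot: [-1.529, -0.426, 0.427]
ft_force: [1.0, 1.0, -0.2]
grip_width: 92.8
time: 1.43
ee_pos: [516.6, 267.7, 278.7]
eef_rot: [-1.568, 0.122, -0.124]
ft_force: [-0.5, -0.5, 0.2]
grip_width: 93.0
1.4333 [516.64 267.67 278.73] yaw x -8.975467581637623 down [ 0. -0. -1.] q [ 0.4   0.36  1.49 -0.    1.29  0.56] w 92.98586346116717 F [-0.47 -0.51  0.19] T [-0.03  0.   -0.  ]
```

View pics/w1.png

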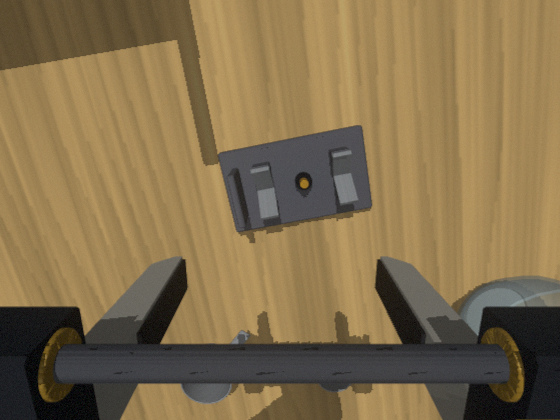

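The cradle is clearly seen: pin at (304,183), end plate at (235,183), yokes at (265,192) and (344,178), and the base corners.

```bash
python3 - <<'E'
from h import *
c=load('w1');print("cam",-cv2.Rodrigues(c["rvec"])[0].T@c["tvec"])
print("pin",atz(c,(304,183),34))
for p in [(219,155),(361,126),(371,206),(240,231)]: print(atz(c,p,12))
# pin tri with top
t2=lambda u,v:(160+(u-400+.5)*.22-.5,190+(v+.5)*.22-.5)
print("pin tri",tri((c,(304,183)),(C["top"],t2(575,129))))
im=cv2.imread('pics/w1.png')[110:245,200:390]
cv2.imwrite('pics/w1c.png',cv2.resize(im,None,fx=4,fy=4,interpolation=cv2.INTER_CUBIC))
E
python3 -m inch '0.003 -0.032 0 0 0 -0.5 1;0.003 -0.032 0 0 0 -0.5 1;0.003 -0.032 0 0 0 -0.5 1;0.003 -0.032 0 0 0 -0.5 1;0.003 -0.032 0 0 0 -0.5 1;0.003 -0.032 0 0 0 -0.5 1;0.003 -0.032 0 0 0 -0.5 1;0.003 -0.032 0 0 0 0 1'
python3 -m inch '0 -0.032 0 0 0 0 1;0 -0.032 0 0 0 0 1;0 -0.032 0 0 0 0 1;0 -0.032 0 0 0 0 1;0 -0.032 0 0 0 0 1;0 -0.032 0 0 0 0 1;0 -0.032 0 0 0 0 1;0 -0.032 0 0 0 0 1'
python3 -m inch '0 -0.02 0 0 0 0 1;0 -0.02 0 0 0 0 1;0 -0.018 0 0 0 0 1;0 0 0 0 0 0 1;0 0 0 0 0 0 1;0 0 0 0 0 0 1;0 0 0 0 0 0 1;0 0 0 0 0 0 1'
python3 -c "
from h import *
look('w2')"
```

```text
cam [528.82 347.96 444.08]
pin [541.07 253.77  34.  ]
[449.02 296.88  12.  ]
[614.6  303.98  12.  ]
[617.76 208.    12.  ]
[455.52 201.18  12.  ]
pin tri (array([541.04, 253.09,  30.85]), [np.float64(0.1259590861010184), np.float64(0.12595908610092235)])
time: 2.15
ee_pos: [536.4, 13.9, 278.4]
eef_rot: [-1.565, 0.163, -0.162]
ft_force: [-0.0, -0.0, 0.1]
grip_width: 93.1
time: 2.82
ee_pos: [536.7, -241.9, 278.3]
eef_rot: [-1.564, 0.162, -0.161]
ft_force: [-0.4, -0.4, -0.2]
grip_width: 92.9
time: 3.48
ee_pos: [537.3, -298.5, 278.8]
eef_rot: [-1.565, 0.163, -0.163]
ft_force: [0.2, 0.1, -0.9]
grip_width: 92.8
3.4833 [ 537.29 -298.51  278.78] yaw x -11.865129436919606 down [ 0.  0. -1.] q [-0.58  0.42  1.4   0.    1.32 -0.38] w 92.78168994192498 F [ 0.23  0.14 -0.9 ] T [-0.09  0.04  0.03]
```

View pics/w2.png

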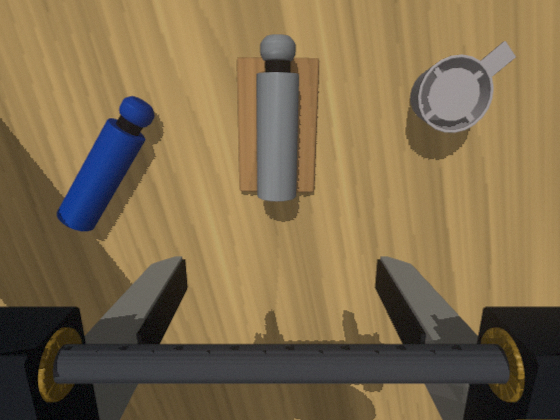

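View pics/w1c.png

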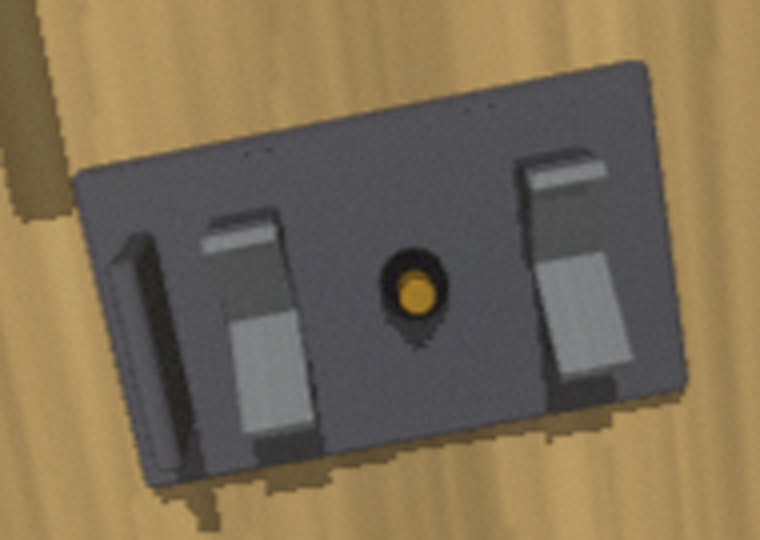

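The mill is directly ahead, with the barrel edges at columns 257–299, the knob end at row 72, the base at row 199 and the knob tip at (277,36). The blue mill is off to the left at (105,170). I compute both poses more finely.

Run:
```python
from h import *
c=load('w1');f=lambda u,v:(200+(u+.5)/4-.5,110+(v+.5)/4-.5)
print("pin",atz(c,f(417,295),34))
K=[atz(c,f(*p),12) for p in[(78,172),(646,63),(686,388),(150,487)]];print(np.array(K),np.mean(K,0))
for a,b in((0,1),(3,2)): d=K[b]-K[a];print("yaw",np.degrees(np.arctan2(d[1],d[0])),np.linalg.norm(d))
# yoke bright face edges: lower yoke rails top edge (z47) & V bottom(z21)
for n,p in {"y1 right top L":(243,433),"y1 right top R":(313,427),"y2 right top L":(560,376),"y2 right top R":(632,358),"y1 left top":(203,245),"y1 left topR":(276,234),"y2 left top L":(530,185),"y2 left topR":(606,172)}.items(): print(n,atz(c,f(*p),47))
w=load('w2');t1=lambda u,v:(350+(u+.5)*.2-.5,185+(v+.5)*.2-.5)
a,b=atz(w,(278,72),38.5),atz(w,(278,199),38.5);d=a-b
print("mill",a,b,(a+b)/2,np.linalg.norm(d),np.degrees(np.arctan2(d[1],d[0])))
print(tri((w,(278,72)),(C["top"],t1(90,126))),tri((w,(278,199)),(C["top"],t1(338,176))))
print("knob tip",atz(w,(277,36),38.5))
```

```text
pin [540.87 253.37  34.  ]
[[449.72 299.54  12.  ]
 [614.8  304.65  12.  ]
 [617.84 207.19  12.  ]
 [451.93 201.25  12.  ]] [533.57 253.16  12.  ]
yaw 1.772470088503975 165.15968847820983
yaw 2.0496411582138756 166.01637978147824
y1 right top L [486.92 224.86  47.  ]
y1 right top R [506.56 223.54  47.  ]
y2 right top L [576.45 227.5   47.  ]
y2 right top R [596.64 229.53  47.  ]
y1 left top [485.41 279.    47.  ]
y1 left topR [505.33 278.88  47.  ]
y2 left top L [574.35 281.33  47.  ]
y2 left topR [594.71 281.61  47.  ]
mill [ 556.4  -193.32   38.5 ] [ 528.58 -324.53   38.5 ] [ 542.49 -258.93   38.5 ] 134.12941246671497 78.03111888187117
(array([ 555.71, -193.62,   36.73]), [np.float64(0.8098696590158028), np.float64(0.8098696590160455)]) (array([ 527.98, -327.35,   24.86]), [np.float64(0.7441913363432208), np.float64(0.7441913363430241)])
knob tip [ 562.38 -160.28   38.5 ]
```

All agree. The cradle is at (540.8,253.3), yaw about 2°, and the yokes and pin match. The mill is at (542,-257), yaw about 77.7°. I descend to the grasp.

```bash
python3 -m inch '0.0024 0.0207 0 0 0 -0.4 1;0.0023 0.0208 0 0 0 0 1;0 0 -0.036 0 0 0 1;0 0 -0.036 0 0 0 1;0 0 -0.036 0 0 0 1;0 0 -0.036 0 0 0 1;0 0 -0.036 0 0 0 1;0 0 -0.03 0 0 0 1'
python3 -m inch '0 0 -0.02 0 0 0 1;0 0 -0.016 0 0 0 1;0 0 -0.0125 0 0 0 1;0 0 0 0 0 0 1;0 0 0 0 0 0 1;0 0 0 0 0 0 1;0 0 0 0 0 0 1;0 0 0 0 0 0 1'
python3 -c "
from h import *
look('w3')"
```

```text
time: 4.2
ee_pos: [541.3, -257.2, 66.5]
eef_rot: [-1.564, 0.169, -0.168]
ft_force: [0.1, -0.0, -0.4]
grip_width: 93.1
time: 4.87
ee_pos: [542.3, -258.2, 21.2]
eef_rot: [-1.565, 0.168, -0.17]
ft_force: [0.2, 0.1, -0.8]
grip_width: 93.0
4.8667 [ 542.32 -258.24   21.2 ] yaw x -12.334507496806093 down [ 0. -0. -1.] q [-0.52  0.7   1.64  0.    0.8  -0.31] w 93.04844288803537 F [ 0.23  0.15 -0.82] T [-0.06  0.1   0.03]
```

View pics/w3.png

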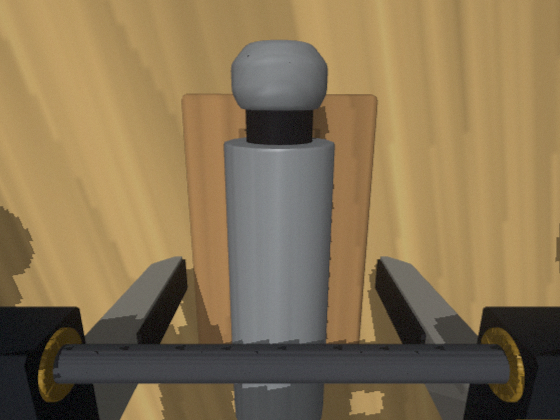

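The barrel is centred between the fingers, with its axis at column ~279 and its knob end at row ~148. I close the gripper.

```bash
python3 - <<'E'
from h import *
w=load('w3');a=atz(w,(279.5,149),38.5);u=np.array([np.cos(np.radians(77.7)),np.sin(np.radians(77.7)),0]);print(a,a-65*u)
E
python3 -m inch '0 0 0 0 0 0 0;0 0 0 0 0 0 0;0 0 0 0 0 0 0;0 0 0 0 0 0 0;0 0 0 0 0 0 0;0 0 0 0 0 0 0;0 0 0 0 0 0 0;0 0 0 0 0 0 0'
python3 -m inch '0 0 0 0 0 0 0;0 0 0 0 0 0 0;0 0 0 0 0 0 0;0 0 0 0 0 0 0;0 0 0 0 0 0 0;0 0 0 0 0 0 0;0 0 0 0 0 0 0;0 0 0 0 0 0 0'
```

```text
[ 554.9  -197.49   38.5 ] [ 541.06 -261.     38.5 ]
time: 5.58
ee_pos: [541.7, -257.9, 20.1]
eef_rot: [-1.564, 0.169, -0.169]
ft_force: [-7.4, 1.2, 4.8]
grip_width: 44.4
time: 6.25
ee_pos: [541.4, -257.9, 20.1]
eef_rot: [-1.564, 0.17, -0.168]
ft_force: [-5.2, 0.2, 3.6]
grip_width: 43.0
```

Gripped at 43–44 mm. I lift.

```bash
python3 -m inch '0 0 0.01 0 0 0 0;0 0 0.02 0 0 0 0;0 0 0.025 0 0 0 0;0 0 0.025 0 0 0 0;0 0 0.025 0 0 0 0;0 0 0.025 0 0 0 0;0 0 0.025 0 0 0 0;0 0 0 0 0 0 0'
python3 -m inch '0 0 0.025 0 0 0 0;0 0 0.02 0 0 0 0;0 0.02 0 0 0 -4.7 0;0 0.032 0 0 0 -4.7 0;0 0.032 0 0 0 -4.7 0;0 0.032 0 0 0 -4.7 0;0 0.032 0 0 0 -4.7 0;0 0.032 0 0 0 -4.7 0'
python3 -m inch '0 0.032 0 0 0 -4.7 0;0 0.032 0 0 0 -4.7 0;0 0.032 0 0 0 -4.7 0;0 0.032 0 0 0 -4.7 0;0 0.032 0 0 0 -4.7 0;0 0.032 0 0 0 -4.7 0;0 0.032 0 0 0 -4.7 0;0 0.032 0 0 0 -4.7 0'
python3 -m inch '0 0.032 0 0 0 -4.7 0;0 0.032 0 0 0 -4.7 0;0 0.01 0 0 0 0 0;0 0 0 0 0 0 0;0 0 0 0 0 0 0;0 0 0 0 0 0 0;0 0 0 0 0 0 0;0 0 0 0 0 0 0'
python3 -c "
from h import *
look('w4');cv2.imwrite('pics/s4.png',camera('scene'));cv2.imwrite('pics/t4.png',camera('top'))"
```

```text
time: 6.92
ee_pos: [544.1, -259.0, 180.5]
eef_rot: [-1.567, 0.163, -0.175]
ft_force: [0.4, 0.4, -1.9]
grip_width: 42.9
time: 7.58
ee_pos: [541.5, -76.4, 219.3]
eef_rot: [-1.498, 0.557, -0.557]
ft_force: [0.9, 0.6, -2.2]
grip_width: 43.3
time: 8.25
ee_pos: [541.4, 179.7, 219.2]
eef_rot: [-1.299, 1.059, -1.058]
ft_force: [0.6, -1.0, -3.1]
grip_width: 43.5
time: 8.92
ee_pos: [542.0, 251.0, 220.2]
eef_rot: [-1.229, 1.178, -1.178]
ft_force: [0.1, -0.9, -2.8]
grip_width: 43.2
8.9167 [542.01 251.01 220.15] yaw x -87.59054671715585 down [ 0. -0. -1.] q [ 0.36  0.44  1.52 -0.    1.18  1.88] w 43.23241137625036 F [ 0.12 -0.88 -2.84] T [-0.05  0.2   0.03]
```

View pics/w4.png

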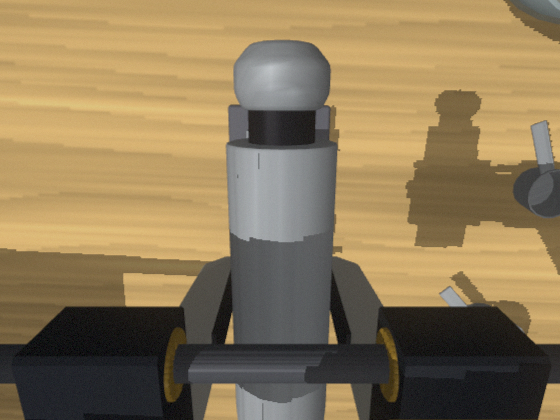

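The mill is straight and level in the hand, with the knob end at (282,147) and the cradle right below. I estimate the along-axis offset before going down to a pre-place height.

```bash
python3 - <<'E'
from h import *
w=load('w4');u=np.array([np.cos(np.radians(2.4)),np.sin(np.radians(2.4)),0])
a=atz(w,(282,147),238.5);print("kend",a,"origin",a-65*u)
tt=cv2.imread('pics/t4.png');ss=cv2.imread('pics/s4.png')
o=np.array([541,252,238.5])
P=lambda c,X:cv2.projectPoints(np.float64([X]),c["rvec"],c["tvec"],c["mtx"],None)[0].ravel()
for n,i in(("top",tt),("scene",ss)):
    print(n,*[P(C[n],o+k*u) for k in(-65,65,101)])
def cr(i,c,X,w=160,h=240):
    x,y=P(c,X).astype(int);x=max(0,min(x-w//2,560-w));y=max(0,min(y-h//2,420-h));print("org",x,y);return cv2.resize(i[y:y+h,x:x+w],None,fx=2.4,fy=2.4,interpolation=cv2.INTER_CUBIC)
cv2.imwrite('pics/c4.png',np.hstack([cr(tt,C["top"],o),cr(ss,C["scene"],o)]))
E
python3 -m inch '-0.0005 0.001 -0.03 0 0 -0.4 0;0 0 -0.03 0 0 0 0;0 0 -0.03 0 0 0 0;0 0 -0.03 0 0 0 0;0 0 -0.02 0 0 0 0;0 0 0 0 0 0 0;0 0 0 0 0 0 0;0 0 0 0 0 0 0'
python3 -c "
from h import *
look('w5');s=camera('scene');t=camera('top')
cv2.imwrite('pics/s5.png',s);cv2.imwrite('pics/t5.png',t)
f=lambda i,x,y,w,h,k:cv2.resize(i[y:y+h,x:x+w],None,fx=k,fy=k,interpolation=cv2.INTER_CUBIC)
w=cv2.imread('pics/w5.png')
cv2.imwrite('pics/c5.png',np.hstack([f(w,180,0,200,300,2),f(s,290,110,100,150,4)]))"
```

```text
kend [605.55 252.3  238.5 ] origin [540.61 249.58 238.5 ]
top [182.2  232.67] [181.01 173.86] [180.69 158.06]
scene [330.98  83.44] [375.47 113.97] [388.88 123.17]
org 101 82
org 272 0
time: 9.73
ee_pos: [542.3, 253.3, 81.7]
eef_rot: [-1.224, 1.182, -1.183]
ft_force: [-0.3, 0.2, -2.9]
grip_width: 43.2
9.7333 [542.28 253.27  81.74] yaw x -87.9472223901905 down [ 0.  0. -1.] q [0.36 0.6  1.63 0.   0.91 1.89] w 43.163626502401186 F [-0.26  0.19 -2.87] T [ 0.03  0.2  -0.02]
```

View pics/c5.png

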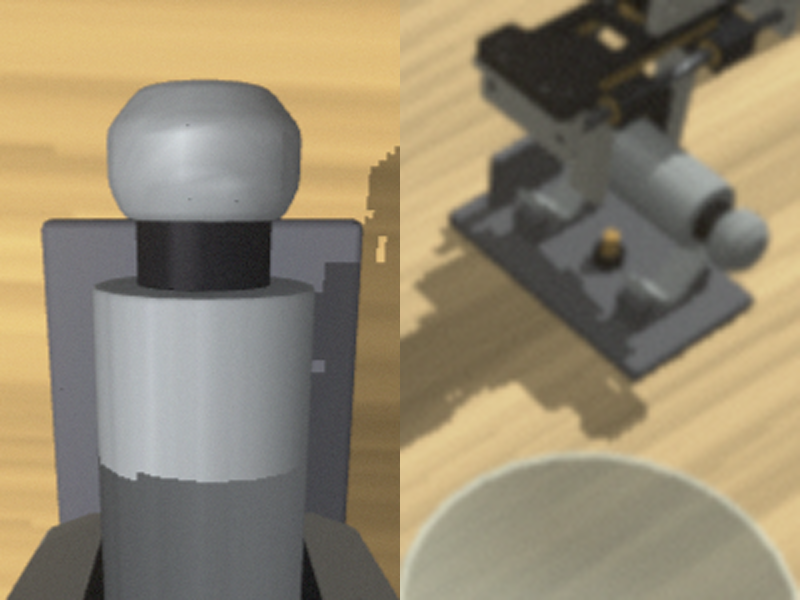

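In the wrist crop the cradle edges (columns 43 and 362, centre 202.5) flank the barrel (94 to 315, centre 204.5) evenly and in parallel. In the scene crop the mill hovers over the V with the knob facing away from the plate.

Run:
```python
from h import *
w=load('w5')
a=atz(w,(282,147),100.1);print("wrist kend",a)
print("scene kend@z",atz(C["scene"],(367.2,163.7),100.1),"knobc@z",atz(C["scene"],(374.4,170),100.1))
print("tri",tri((w,(282,147)),(C["scene"],(367.2,163.7))))
# cradle far edge (z12) seen in wrist, corners
for p in [(180+43/2,222/2),(180+362/2,222/2)]: print("cradle +x corner",atz(w,p,12))
```

```text
wrist kend [605.75 254.16 100.1 ]
scene kend@z [609.54 257.2  100.1 ] knobc@z [633.17 256.44 100.1 ]
tri (array([607.9 , 255.44, 100.94]), [np.float64(2.399461641812803), np.float64(2.3994616418127492)])
cradle +x corner [615.01 303.47  12.  ]
cradle +x corner [618.56 206.28  12.  ]
```

It is centred within about 1 mm. I shift −1 mm in x and descend to just above the pin contact (TCP ≈ 38), then in small steps watching the force.

```bash
python3 -m inch '-0.001 0 -0.015 0 0 0 0;0 0 -0.012 0 0 0 0;0 0 -0.01 0 0 0 0;0 0 -0.003 0 0 0 0;0 0 0 0 0 0 0;0 0 0 0 0 0 0;0 0 0 0 0 0 0;0 0 0 0 0 0 0'
python3 -m inch '0 0 -0.001 0 0 0 0;0 0 -0.001 0 0 0 0;0 0 -0.0005 0 0 0 0;0 0 0 0 0 0 0;0 0 0 0 0 0 0;0 0 0 0 0 0 0;0 0 0 0 0 0 0;0 0 0 0 0 0 0'
```

```text
time: 10.55
ee_pos: [540.6, 253.2, 40.7]
eef_rot: [-1.225, 1.182, -1.183]
ft_force: [-1.0, -0.9, -2.1]
grip_width: 43.4
time: 11.22
ee_pos: [540.3, 253.1, 37.7]
eef_rot: [-1.226, 1.183, -1.183]
ft_force: [0.2, 0.0, -1.7]
grip_width: 43.3
```

```bash
python3 -m inch '0 0 -0.001 0 0 0 0;0 0 -0.001 0 0 0 0;0 0 0 0 0 0 0;0 0 0 0 0 0 0;0 0 0 0 0 0 0;0 0 0 0 0 0 0;0 0 0 0 0 0 0;0 0 0 0 0 0 0'
python3 -m inch '0 0 -0.001 0 0 0 0;0 0 -0.0005 0 0 0 0;0 0 0 0 0 0 0;0 0 0 0 0 0 0;0 0 0 0 0 0 0;0 0 0 0 0 0 0;0 0 0 0 0 0 0;0 0 0 0 0 0 0'
```

```text
time: 11.88
ee_pos: [540.4, 253.1, 35.7]
eef_rot: [-1.226, 1.183, -1.183]
ft_force: [-0.5, -1.1, 3.3]
grip_width: 42.9
time: 12.55
ee_pos: [540.4, 253.0, 34.2]
eef_rot: [-1.226, 1.183, -1.183]
ft_force: [-1.5, -0.7, 5.2]
grip_width: 43.4
```

```bash
python3 -m inch '0 0 -0.0005 0 0 0 0;0 0 0 0 0 0 0;0 0 0 0 0 0 0;0 0 0 0 0 0 0;0 0 0 0 0 0 0;0 0 0 0 0 0 0;0 0 0 0 0 0 0;0 0 0 0 0 0 0'
python3 -m inch '0 0 -0.0005 0 0 0 0;0 0 0 0 0 0 0;0 0 0 0 0 0 0;0 0 0 0 0 0 0;0 0 0 0 0 0 0;0 0 0 0 0 0 0;0 0 0 0 0 0 0;0 0 0 0 0 0 0'
python3 -m inch '0 0 -0.0005 0 0 0 0;0 0 0 0 0 0 0;0 0 0 0 0 0 0;0 0 0 0 0 0 0;0 0 0 0 0 0 0;0 0 0 0 0 0 0;0 0 0 0 0 0 0;0 0 0 0 0 0 0'
python3 -c "
from h import *
look('w6')"
```

```text
time: 13.22
ee_pos: [540.3, 253.1, 33.8]
eef_rot: [-1.226, 1.183, -1.183]
ft_force: [-2.4, 0.1, 5.4]
grip_width: 43.1
time: 13.88
ee_pos: [540.4, 253.3, 33.6]
eef_rot: [-1.226, 1.182, -1.182]
ft_force: [-2.2, 0.1, 9.2]
grip_width: 43.3
time: 14.55
ee_pos: [540.5, 253.3, 33.5]
eef_rot: [-1.225, 1.182, -1.182]
ft_force: [-4.3, -0.1, 14.2]
grip_width: 43.3
14.55 [540.51 253.3   33.51] yaw x -87.91496002442537 down [ 0.  0. -1.] q [0.36 0.67 1.65 0.   0.82 1.89] w 43.28845325485878 F [-4.32 -0.07 14.23] T [-0.08  0.86  0.17]
```

Contact has stiffened at z ≈ 33.6, the expected home height (33.6), so the rails are carrying load. I relieve the small x drag and push up to about 20 N.

```bash
python3 -m inch '-0.0004 0 -0.0005 0 0 0 0;0 0 0 0 0 0 0;0 0 0 0 0 0 0;0 0 0 0 0 0 0;0 0 0 0 0 0 0;0 0 0 0 0 0 0;0 0 0 0 0 0 0;0 0 0 0 0 0 0'
python3 -m inch '-0.0004 0 -0.0004 0 0 0 0;0 0 0 0 0 0 0;0 0 0 0 0 0 0;0 0 0 0 0 0 0;0 0 0 0 0 0 0;0 0 0 0 0 0 0;0 0 0 0 0 0 0;0 0 0 0 0 0 0'
python3 -c "
from h import *
look('w7');s=camera('scene')
f=lambda i,x,y,w,h,k:cv2.resize(i[y:y+h,x:x+w],None,fx=k,fy=k,interpolation=cv2.INTER_CUBIC)
w=cv2.imread('pics/w7.png')
cv2.imwrite('pics/c7.png',np.hstack([f(w,180,0,200,300,2),f(s,290,110,100,150,4)]))"
```

```text
time: 15.27
ee_pos: [540.5, 253.3, 33.5]
eef_rot: [-1.225, 1.181, -1.183]
ft_force: [-3.3, -1.3, 16.8]
grip_width: 43.7
time: 15.93
ee_pos: [540.6, 253.3, 33.4]
eef_rot: [-1.224, 1.181, -1.183]
ft_force: [-3.1, -2.1, 19.4]
grip_width: 43.4
15.9333 [540.55 253.34  33.44] yaw x -87.90568462625193 down [ 0.  0. -1.] q [ 0.36  0.67  1.65 -0.    0.81  1.89] w 43.42873941366822 F [-3.1  -2.08 19.36] T [-0.46  0.78  0.21]
```

View pics/c7.png

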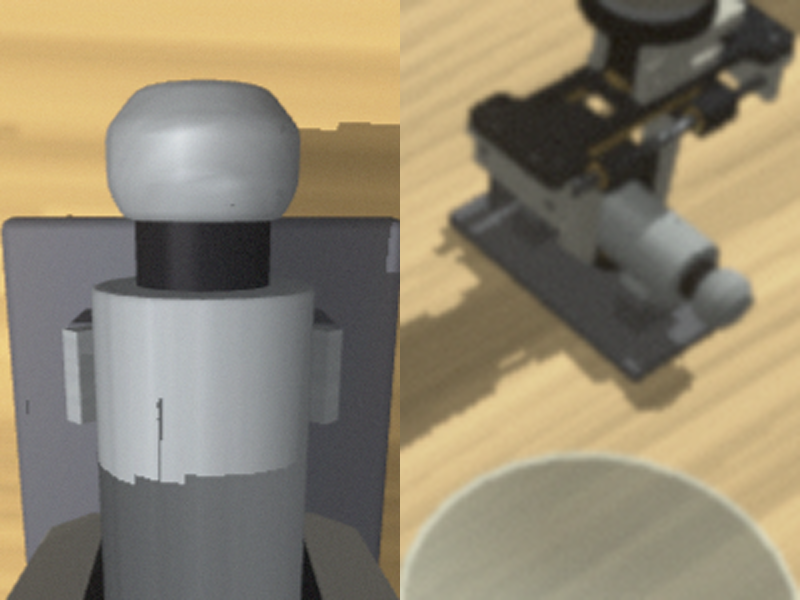

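The barrel is seated symmetrically: the yoke shows 31 px on the left and 28 px on the right, and the knob points away from the plate. The forces are about 20 N down with a slight lateral bias. I make one small trim and check that it is stable.

```bash
python3 -m inch '-0.0003 -0.0004 -0.0003 0 0 0 0;0 0 0 0 0 0 0;0 0 0 0 0 0 0;0 0 0 0 0 0 0;0 0 0 0 0 0 0;0 0 0 0 0 0 0;0 0 0 0 0 0 0;0 0 0 0 0 0 0'
python3 -m inch '0 0 0 0 0 0 0;0 0 0 0 0 0 0;0 0 0 0 0 0 0;0 0 0 0 0 0 0;0 0 0 0 0 0 0;0 0 0 0 0 0 0;0 0 0 0 0 0 0;0 0 0 0 0 0 0'
python3 - <<'E'
from h import *
look('w8')
c=load('w8');print("kend",atz(c,(180+203/2,147),33.44+18.4))
E
```

```text
time: 16.7
ee_pos: [540.5, 253.3, 33.4]
eef_rot: [-1.223, 1.18, -1.183]
ft_force: [-3.2, -0.3, 21.5]
grip_width: 43.0
time: 17.37
ee_pos: [540.6, 253.3, 33.4]
eef_rot: [-1.223, 1.18, -1.183]
ft_force: [-4.2, -0.4, 20.2]
grip_width: 43.4
17.3667 [540.56 253.33  33.44] yaw x -87.9113603680488 down [ 0.  0. -1.] q [0.36 0.67 1.65 0.   0.81 1.89] w 43.44107176675133 F [-4.15 -0.43 20.2 ] T [-0.08  0.78  0.15]
kend [604.01 254.43  51.84]
```

```bash
python3 -c "
from plant import *
print(hand_in());print(observe()['ft_force'])"
```

```text
the job is handed in; nothing more can be done
None
the job is handed in; nothing more can be done
```

The steel mill is lying in the cradle's V, base toward the end plate and knob pointing away. I handed the job in at about 17.4 s, still gripping it and pressing down with about 20 N. The cups, separator, bowl and blue look-alike were not touched.

- **Seating height:** contact stiffened at a TCP height of about 33.5 mm, against an expected home of 33.6 mm.
- **Force:** the last readings were steady at 20–21.5 N down, about -0.4 N sideways and about -4 N along x. I take the x reading as friction and did not get rid of it.
- **Both rails:** the last picture I viewed, before a final 0.3–0.4 mm trim, showed the barrel even between the two sides of the V. I judged contact on both rails from this, the force and the height. There was no direct reading.
- **End-plate gap:** about 5 mm by the wrist camera, against 7 mm nominal. The last scene-camera check, made while the mill was still above the cradle, put it 2–4 mm further from the plate than the wrist camera did.
- **Not seen:** the hand-in gave no verdict and no further force reading.

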